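# Clamp a drawer front with the turnbuckle

## Robot

A 6-joint arm with a two-finger parallel gripper is mounted at the origin on the work surface. World frame = base frame: x ahead of the robot, y to its left, z up, the work surface at z = 0. Lengths are in m, angles in rad, forces in N, time in s.
With the tool pointing down it reaches from about 0.325 to 0.775 m from the base axis. Payload 5.5 kg.
Tool frame: the origin (TCP) lies between the finger pads; the fingertips stand 19 mm ahead of it and the grasp point (between the pads) is the TCP (arm.tip_reach is the distance from the TCP to the fingertips, in m); z points along the fingers, y is the direction in which the jaws open and shut (so a half turn about z gives the same grasp; the last joint's range is limited). The gripper opens to 88 mm and grips with 3 to 60 N. Pads are 20 mm wide; open, the fingers measure 115 mm over their backs; the gripper's body (75 mm by 178 mm) begins 61 mm behind the grasp point.
Start: joints at [1.26, 0.091, 1.231, -0, 1.82, -0.057], TCP at [0.151, 0.581, 0.242] pointing down, gripper open.
Joint ranges: [-2.87, 2.87], [-0.86, 2.18], [0.17, 2.46], [-1.51, 4.65], [0.06, 2.69], [-2.65, 2.65]. Speed limits (rad/s): [2.57, 2.57, 3.01, 3.14, 3.14, 3.14].

## Interface

Orientations are given as a unit quaternion [x, y, z, w].
In Python, from bench import arm, optics gives the robot as it stands. The module is installed in compiled form; this text tells all that it offers.
- The arm moves only by the shell command python3 -m inch 'ROWS'. ROWS is JSON, a list that holds one entry, the list of rows, each a list of 7 numbers: the shift along the world's x, y, z in m, then the turn, a rotation vector about the world's x, y, z in rad, then the finger opening in m, from 0 to 0.0878. A call has 1 to 10 rows; each row shifts and turns the commanded pose from where the row before left it; what a row does not reach is not made up. A row lasts 1/8 s, in which the tool goes at most 62.5 mm and 10.7 degrees, less where a joint would pass 70% of its speed; a pose out of reach is approached as far as the arm can. A call with a gripper value outside its range is refused whole. The fingers move at their own pace and stop on an object; the grip force is fixed at half the most. Time passes only in rows, so rows that do not move let the fingers close. It gives the time, the measured TCP pose, the force and the opening at its end, in the units of the state.
- arm.sense(): the state, without advancing time (a new reading comes with each control period).
- optics.get_image(name): name is "side" or "top" or "wrist"; returns a dict with "frame" (384x512x3 uint8, red, green, blue), "fx", "fy", "cx", "cy" (pixels), "origin" and "attitude" of the camera in the world. Camera axes: x right, y up, looking along -z (the intrinsics and any distortion apply to the point x, -y, -z); pixel columns grow to the right and rows downward; lengths in m; the calibration is good to about 2 mm. A picture is of the moment at which its call begins. There is no depth.
- arm.job_done(): hands the job in, once; it reports no verdict.
The state is a dict: "time": time; "joint_pos": joint angles; "qd": joint speeds; "effort": joint torques, N m; "position": TCP position; "ee_rot": TCP orientation; "contact_force": force on the tool from outside, world axes, zero at the start; "wrist_torque": the same for the moment, N m; "width": opening from 0.0 (shut) to 1.0 (fully open).
Only numpy, scipy, OpenCV 4.12 (cv2) and the standard library are available. Lean on these libraries where they do the work, as an engineer would, in place of code of your own. Each camera call takes 0.05 s, during which the arm holds its last target.

## Task

Slide the drawer front across the bench, flat and without lifting it, into the open clamp until its edge lies flush against the stop between the two jaws, and let go of it. Then turn the turnbuckle body by its spokes until it draws both jaws in and they grip the drawer front firmly. Leave the other things on the bench alone.

Things in the scene. Friction and masses are not known exactly. Their poses are not given: they have to be found in the camera images.
- drawer_front: Loose dark wooden slab 150 x 90 x 18 mm (its x, y, z), lying flat on the bench, about 0.25 kg, with a steel bar handle on top. Origin: centre of the slab, 9 mm above the bench.
- handle (a point): Centre of the drawer front's bar handle, 39 mm above the slab's origin, 48 mm above the bench. The bar is 70 mm long along the slab's y, 12 mm wide (x) and 12 mm high; 24 mm clear between slab and bar, on two 10 mm posts at y = -28 and +28 mm. Pinch it from above, closing along the slab's x.
- seat (a point): Fixed point of the clamp, 9 mm above the bench: where the drawer front's origin belongs. x: level, the way the jaws travel, roughly away from the robot; y: level, from the open mouth to the stop and on to the turnbuckle; z up. The front slides on the bare bench towards +y; seated, its axes are parallel to these (or turned by half a turn).
- stop (a point): Middle of the stop's face at bench height, 45 mm beyond the seat along y, axes as the seat's: an aluminium block, 110 mm long (x) and 26 mm high. A long edge of the drawer front comes flush against this face.
- jaw_near: Steel jaw with a rubber pad, on the seat's -x side. Origin: on the plane of the pad's face, level with the seat in y, at bench height; axes as the seat's. Jaw and pad are 26 mm thick, 30 mm high, from -45 to +65 mm in y; behind, a carriage with an upright ear, 100 mm high, at y = 145 mm holds a threaded rod. Moves along x only, driven by the turnbuckle. The pad gives 1 mm per 10 N.
- jaw_far: The same jaw on the seat's +x side, its mirror image.
- turn_axis (a point): Middle of the turnbuckle, on its axis, 85 mm above the bench, 145 mm beyond the seat along y; axes as the seat's; it turns about x. Four dark steel spokes at right angles stand out in the plane x = 0: 10 mm rods with 16 mm balls centred 62 mm from the axis. Hub radius 15 mm; the saddles at x = -50 and +50 mm are 95 mm high. Push spokes along their arc: the balls do not slip easily.
- turnbuckle (a joint): Turn q of the body, 0 to 3.15 rad. It grows and the jaws close when the top spoke is pushed towards the seat's +y, away from the slab. Spokes stand at q + n pi/2 from straight up towards +y. Each jaw face is 95 - 7 q mm from the seat: both touch the slab at q = 2.86; 0.1 to 0.2 more grips firmly. Stiff (0.2 N m: 5 N at 40 mm) and it stays where left.
- carton: Bystander: cardboard box 120 x 100 x 90 mm, origin at the centre of its underside.
- glue: Bystander: white plastic bottle, 56 mm diameter, 160 mm high, origin at the centre of its underside.
- screwdriver: Bystander: screwdriver lying on the right, near the robot.
- wrench: Bystander: wrench lying on the right.
Things that resemble listed ones, but are neither listed nor needed, are in the scene too. What is meant by the drawer_front is not blue or green, and is the smaller of those in its own colour.

How it is judged:
On the way:
1. the drawer front lies flat and flush against the stop, between the jaws, which are still open, and is let go (y of drawer_front in the frame of seat above -0.004 m and x of drawer_front in the frame of seat between -0.022 and 0.022 m and z of drawer_front in the frame of seat below 0.004 m and angle between the y axis of drawer_front and the y axis of seat, either way round below 0.06 rad and contact force between the fingers and drawer_front below 0.1 N and value of joint turnbuckle below 2.6 rad), for 0.2 s.
At the end, for the whole second after the job is handed in: The drawer front lies flat on the bench within 5 mm of the stop, square to it within 0.04 rad and at rest, and each of the two jaws presses on it with more than 2 N (contact force between each of jaw_near, jaw_far and drawer_front above 2 N and y of drawer_front in the frame of seat between -0.005 and 0.003 m and z of drawer_front in the frame of seat below 0.003 m and angle between the y axis of drawer_front and the y axis of seat, either way round below 0.04 rad and linear speed of drawer_front below 0.01 m/s and velocity of joint turnbuckle below 0.05 rad/s); the robot touches nothing.
It fails at once if the drawer front is lifted more than 20 mm off the bench or tipped over 0.35 rad (height (world z) of drawer_front above 0.029 m or angle between drawer_front's own z axis and vertical above 0.35 rad).
It fails at once if another thing on the bench is shifted by more than 40 mm (distance of any of carton, glue, screwdriver, wrench from where it was at the start of the episode above 0.04 m).
It also fails if it takes over 59 s, if anything falls off the work surface, if the arm or the gripper's body presses on something with over 40 N, if the wrist force passes 120 N, or if a joint passes its speed limit or range.

## Working session

There is one attempt and no reset: what is moved stays moved. The work goes in short steps, Python scripts to look and compute and a shell command to move; the robot and the scene stay as the last step left them, time stands still between calls to the robot, and variables do not carry over. Pictures are saved under pics/ and viewed, and the job is handed in when it is done.

```bash
mkdir -p pics; cat > h.py <<'E'
import numpy as np, cv2
from bench import arm, optics
from scipy.spatial.transform import Rotation as R
def snap(n,f):
    d=optics.get_image(n); cv2.imwrite('pics/'+f,cv2.cvtColor(d['frame'],cv2.COLOR_RGB2BGR)); np.save('pics/'+f+'.npy',d,allow_pickle=True); return d
def load(f): return np.load('pics/'+f+'.npy',allow_pickle=True).item()
def rot(d):
    a=np.array(d['attitude'],float); return R.from_quat(a).as_matrix() if a.shape==(4,) else (a if a.shape==(3,3) else R.from_rotvec(a).as_matrix())
def onplane(d,u,v,z):
    r=np.array([(u-d['cx'])/d['fx'],-(v-d['cy'])/d['fy'],-1.]); w=rot(d)@r; o=np.array(d['origin']); return o+w*(z-o[2])/w[2]
def proj(d,p):
    c=rot(d).T@(np.array(p)-np.array(d['origin'])); return np.array([d['cx']+d['fx']*c[0]/-c[2], d['cy']-d['fy']*c[1]/-c[2]])
E
python3 - <<'E'
from h import *
for n in("side","top","wrist"):
    d=snap(n,n+'0.png'); print(n,{k:v for k,v in d.items() if k!='frame'})
print(arm.sense())
E
```

```text
side {'fx': 428.5921270304552, 'fy': 428.5921270304552, 'cx': 252.25806167410582, 'cy': 192.5664211132302, 'origin': array([ 0.15444298, -1.05276504,  1.21433687]), 'attitude': array([ 0.36298109, -0.05849563, -0.15491014,  0.91696556])}
top {'fx': 414.5352948216021, 'fy': 414.5352948216021, 'cx': 249.1805434749421, 'cy': 191.91044462187693, 'origin': array([ 0.42822883, -0.06684058,  1.52151834]), 'attitude': array([ 0.02122231, -0.01987141, -0.70547912,  0.70813413])}
wrist {'fx': 277.1078176332872, 'fy': 277.1078176332872, 'cx': 249.5735396465801, 'cy': 189.2165354067047, 'origin': array([0.0870468 , 0.59658062, 0.38348158]), 'attitude': array([-0.09678429, -0.07508792,  0.60732043,  0.78495637])}
{'time': 0.15, 'joint_pos': array([ 1.26026255e+00,  9.16831496e-02,  1.23158534e+00,  8.91161672e-06,
        1.81977603e+00, -5.66840342e-02]), 'qd': array([ 0.00136782, -0.00278975, -0.00428054, -0.00102047,  0.00146833,
       -0.00041398]), 'effort': array([ 8.85014924e-04, -4.47041702e+01, -4.06910634e+01,  6.98023243e-02,
        2.73351290e-02, -9.28181043e-05]), 'position': array([0.150613  , 0.58059987, 0.24078176]), 'ee_rot': array([ 1.26583236e-01,  9.91955723e-01, -7.12942780e-04, -1.36786811e-04]), 'contact_force': array([ 0.05087062,  0.35194682, -0.17155443]), 'wrist_torque': array([-0.03641129, -0.05509205,  0.03593631]), 'width': 1.0022503967598975}
```

View pics/top0.png

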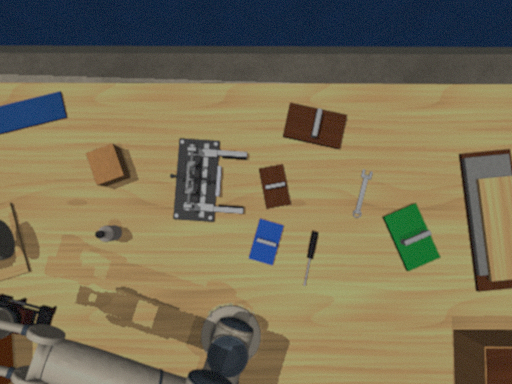

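View pics/side0.png

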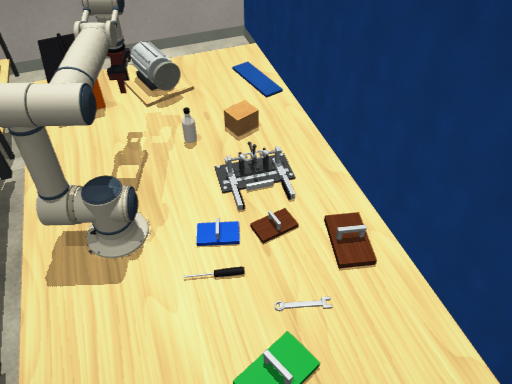

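View pics/wrist0.png

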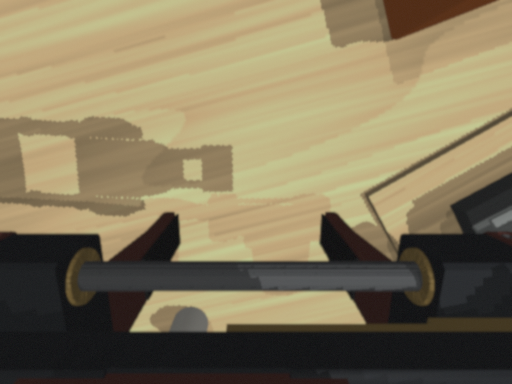

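Candidates in the top view: brown (275,187), larger brown (316,126), blue (266,242), green (411,238). The one meant is the brown (275,187), because it is the smaller of the two brown ones. I'll confirm it in an enlarged crop.

```bash
python3 - <<'E'
from h import *
im=cv2.imread('pics/top0.png'); c=im[120:240,160:320]; cv2.imwrite('pics/crop0.png',cv2.resize(c,None,fx=5,fy=5,interpolation=cv2.INTER_CUBIC))
im=cv2.imread('pics/side0.png'); c=im[130:260,190:350]; cv2.imwrite('pics/crop1.png',cv2.resize(c,None,fx=4.5,fy=4.5,interpolation=cv2.INTER_CUBIC))
E
```

```text
(no output)
```

View pics/crop0.png

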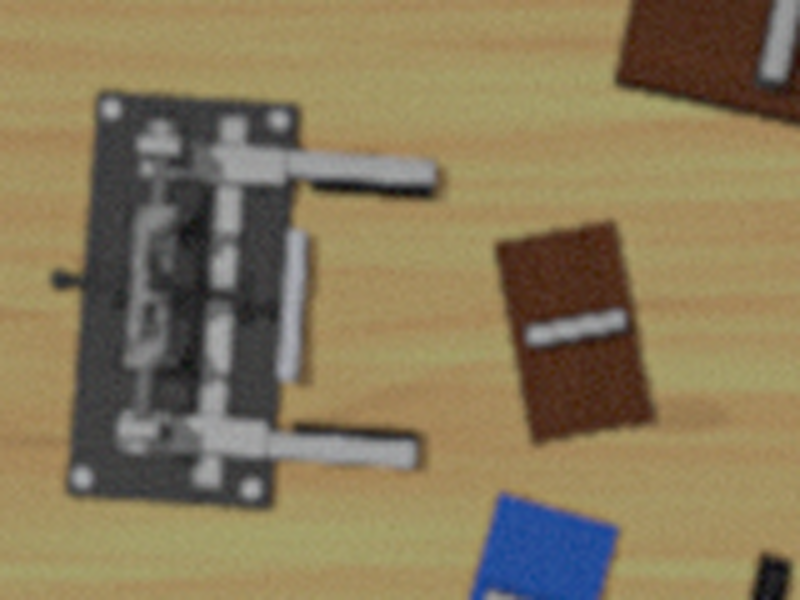

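View pics/crop1.png

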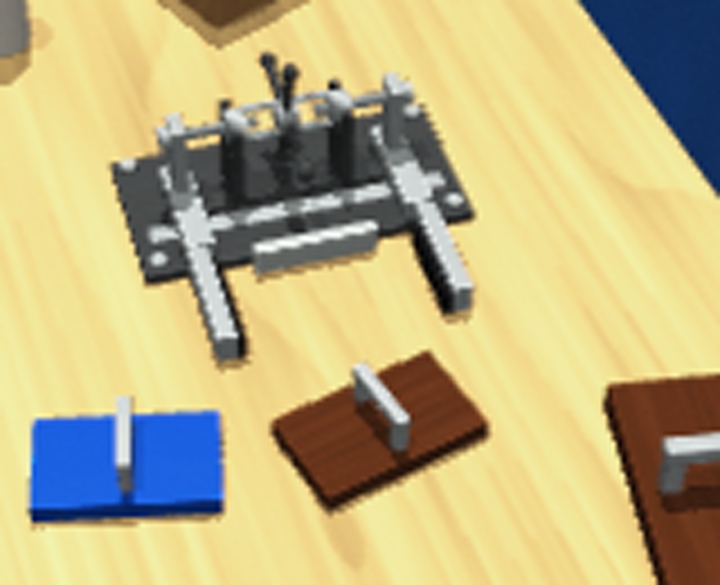

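```bash
python3 - <<'E'
from h import *
d=load('top0.png')
P=lambda u,v,z: onplane(d,160+(u+.5)/5-.5,120+(v+.5)/5-.5,z)
print('slab')
S=np.array([P(u,v,.018) for u,v in [(497,243),(614,222),(655,420),(535,442)]]); print(S.round(4)); c=S.mean(0);print(c)
L=(S[0]+S[1]-S[2]-S[3])/2; W=(S[0]+S[3]-S[1]-S[2])/2
print('len',np.linalg.norm(L),np.degrees(np.arctan2(L[1],L[0])),'wid',np.linalg.norm(W),np.degrees(np.arctan2(W[1],W[0])))
h=[P(527,336,.054),P(626,318,.054)];print('handle',h,(h[0]+h[1])/2, np.degrees(np.arctan2(*(h[0]-h[1])[[1,0]])))
a,b=P(309,232,.026),P(298,382,.026); print('stop',a,b,(a+b)/2,np.linalg.norm(a-b),'x dir',np.degrees(np.arctan2(*(a-b)[[1,0]])))
f=[P(286,150,.03),P(438,161,.03)];n=[P(268,456,.03),P(417,468,.03)]
for e in(f,n): print('jaw',e,np.degrees(np.arctan2(*(e[0]-e[1])[[1,0]])))
for n,u,v in[('fl',111,108),('fr',280,122),('nl',82,478),('nr',252,489)]: print(n,P(u,v,.01))
print('farpad',P(437,193,.03),'nearpad',P(420,436,.03))
E
```

```text
slab
[[ 0.6024 -0.0993  0.018 ]
 [ 0.6181 -0.1846  0.018 ]
 [ 0.4738 -0.2142  0.018 ]
 [ 0.4575 -0.1272  0.018 ]]
[ 0.53796688 -0.15628879  0.018     ]
len 0.14743319093497137 11.246887542358477 wid 0.0876230575153523 100.51378308845236
handle [array([ 0.53198961, -0.11993807,  0.054     ]), array([ 0.54505897, -0.19020125,  0.054     ])] [ 0.53852429 -0.15506966  0.054     ] 100.53692840850584
stop [0.60901985 0.03731393 0.026     ] [0.50004787 0.04442256 0.026     ] [0.55453386 0.04086825 0.026     ] 0.10920359098556494 x dir -3.7323221881730584
jaw [array([0.66826273, 0.05417828, 0.03      ]), array([ 0.66061536, -0.05609121,  0.03      ])] 86.03279476257322
jaw [array([0.44650874, 0.06527198, 0.03      ]), array([ 0.43829832, -0.04190668,  0.03      ])] 85.61941315866105
fl [0.7021746  0.18486976 0.01      ]
fr [0.69221884 0.06038817 0.01      ]
nl [0.43023305 0.20239432 0.01      ]
nr [0.42270895 0.07848101 0.01      ]
farpad [ 0.63726592 -0.05546235  0.03      ] nearpad [ 0.46129546 -0.04395729  0.03      ]
```

The crop confirms the smaller brown slab, at about (275,187) in the top view. It is centred near (0.538,-0.156) with its long axis at about 10.8°. The seat is near (0.5515,-0.004) with the clamp at about -4°, and the mouth faces the slab. I'll move above it.

```bash
python3 -m inch '[[[0.02,-0.04,0,0,0,-0.08,0.0878],[0.0275,-0.0525,0,0,0,-0.08,0.0878],[0.0275,-0.0525,0,0,0,-0.08,0.0878],[0.0275,-0.0525,0,0,0,-0.08,0.0878],[0.0275,-0.0525,0,0,0,-0.08,0.0878],[0.0275,-0.0525,0,0,0,-0.08,0.0878],[0.0275,-0.0525,0,0,0,-0.08,0.0878],[0.0275,-0.0525,0,0,0,-0.08,0.0878],[0.0275,-0.0525,0,0,0,-0.08,0.0878],[0.0275,-0.0525,0,0,0,-0.08,0.0878]]]'
python3 -m inch '[[[0.0275,-0.0525,0,0,0,-0.08,0.0878],[0.0275,-0.0525,0,0,0,-0.08,0.0878],[0.0275,-0.0525,0,0,0,-0.08,0.0878],[0.0275,-0.0525,0,0,0,-0.08,0.0878],[0.01,-0.012,0,0,0,-0.005,0.0878],[0,0,0,0,0,0,0.0878],[0,0,0,0,0,0,0.0878]]]'
python3 - <<'E'
from h import *
snap('wrist','w1.png');snap('top','t1.png'); s=arm.sense();print(s['position'],R.from_quat(s['ee_rot']).as_matrix().round(3))
im=cv2.imread('pics/w1.png');cv2.imwrite('pics/w1b.png',cv2.resize(im,None,fx=1.5,fy=1.5))
E
```

```text
time: 1.4
position: [0.4186, 0.0664, 0.2416]
ee_rot: [0.504, 0.864, 0.0, 0.0]
contact_force: [-0.1, 1.2, -0.9]
width: 1.001
time: 2.28
position: [0.5379, -0.1523, 0.242]
ee_rot: [0.635, 0.772, 0.0, -0.0]
contact_force: [0.1, -0.1, -0.1]
width: 1.001
[ 0.53789942 -0.15225912  0.24235022] [[-0.193  0.981  0.001]
 [ 0.981  0.193 -0.   ]
 [-0.     0.001 -1.   ]]
```

View pics/w1b.png

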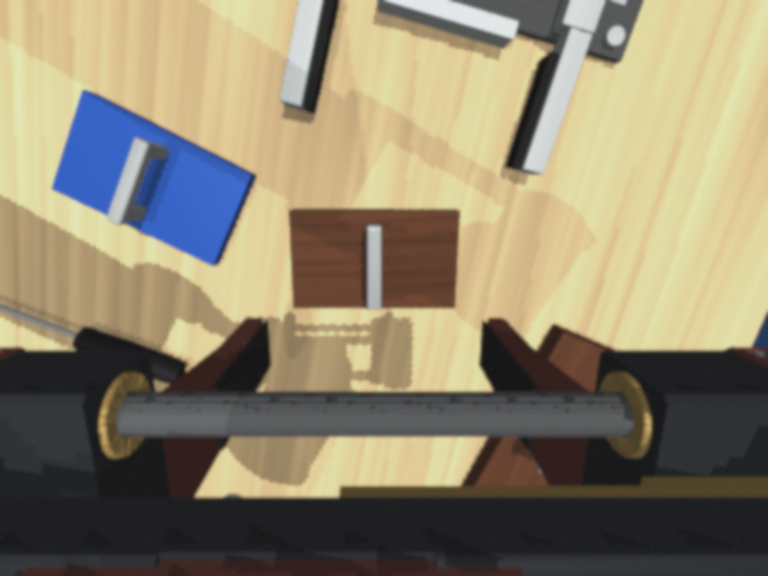

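View pics/t1.png

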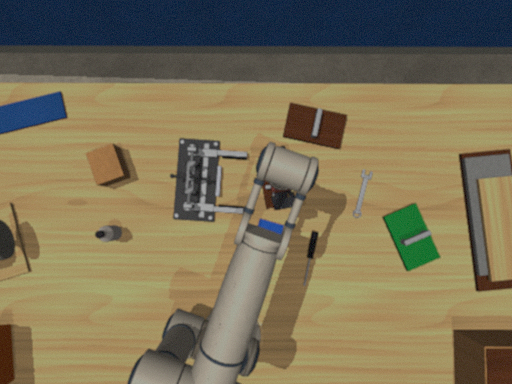

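```bash
python3 - <<'E'
from h import *
d=load('w1.png')
P=lambda u,v,z: onplane(d,(u+.5)/1.5-.5,(v+.5)/1.5-.5,z)
S=np.array([P(u,v,.018) for u,v in [(290,210),(459,210),(455,306),(294,306)]]); print(S.round(4),S.mean(0))
L=(S[1]+S[2]-S[0]-S[3])/2;print(np.linalg.norm(L),np.degrees(np.arctan2(L[1],L[0])))
a,b=P(374,226,.054),P(374,303,.054);print(a,b,(a+b)/2,np.linalg.norm(a-b),np.degrees(np.arctan2(*(a-b)[[1,0]])))
print('stop top edge',P(377,10,.026),P(506,48,.026),' jaw near pad inner end',P(314,112,.03),'outer',P(282,102,.03), 'far pad inner',P(508,166,.03),'outer',P(541,174,.03))
E
```

```text
[[ 0.4584 -0.1266  0.018 ]
 [ 0.6028 -0.0983  0.018 ]
 [ 0.6202 -0.1838  0.018 ]
 [ 0.4746 -0.2123  0.018 ]] [ 0.53897707 -0.15525259  0.018     ]
0.14774559460375725 11.096154854668322
[ 0.53204631 -0.12244715  0.054     ] [ 0.54428407 -0.18485184  0.054     ] [ 0.53816519 -0.15364949  0.054     ] 0.0635933065953118 101.09509405605753
stop top edge [0.50322905 0.03647386 0.026     ] [0.60705005 0.03018754 0.026     ]  jaw near pad inner end [ 0.4681674  -0.04529163  0.03      ] outer [ 0.4420999  -0.04286838  0.03      ] far pad inner [ 0.63118411 -0.05549267  0.03      ] outer [ 0.65965002 -0.05637912  0.03      ]
```

```bash
cat > ov.py <<'E'
from h import *
def overlay(f,out,x,y,yaw,q,box,k,slab=None):
    d=load(f); im=cv2.cvtColor(d['frame'],cv2.COLOR_RGB2BGR); u0,v0,u1,v1=box
    c=cv2.resize(im[v0:v1,u0:u1],None,fx=k,fy=k,interpolation=cv2.INTER_CUBIC)
    ca,sa=np.cos(yaw),np.sin(yaw); M=np.array([[ca,-sa,0],[sa,ca,0],[0,0,1]])
    def T(p): 
        w=M@np.array(p)/1000+[x,y,0]; uv=proj(d,w); return tuple(np.round(((uv+.5-[u0,v0])*k-.5)).astype(int).tolist())
    def poly(ps,col,closed=True): cv2.polylines(c,[np.array([T(p) for p in ps],np.int32)],closed,col,1,cv2.LINE_AA)
    g=95-7*q
    for s in(-1,1): poly([(s*g,-45,30),(s*(g+26),-45,30),(s*(g+26),65,30),(s*g,65,30)],(0,255,0))
    poly([(-55,45,26),(55,45,26)],(0,0,255))
    for n in range(4):
        a=q+n*np.pi/2; p=(0,145+62*np.sin(a),85+62*np.cos(a)); poly([(0,145,85),p],(255,255,0),False); cv2.circle(c,T(p),4,(255,0,255),1)
    if slab:
        x,y=slab[:2]; ca,sa=np.cos(slab[2]),np.sin(slab[2]); M=np.array([[ca,-sa,0],[sa,ca,0],[0,0,1]])
        poly([(-75,-45,18),(75,-45,18),(75,45,18),(-75,45,18)],(0,255,255)); poly([(-6,-35,54),(6,-35,54),(6,35,54),(-6,35,54)],(0,255,255))
    cv2.imwrite('pics/'+out,c)
E
python3 - <<'E'
from ov import *
overlay('top0.png','o1.png',.5515,-.0045,-.07,1.5,(165,130,305,225),5.7,(.538,-.155,.190))
overlay('side0.png','o2.png',.5515,-.0045,-.07,1.5,(205,135,305,245),5.4,(.538,-.155,.190))
E
```

```text
(no output)
```

View pics/o1.png

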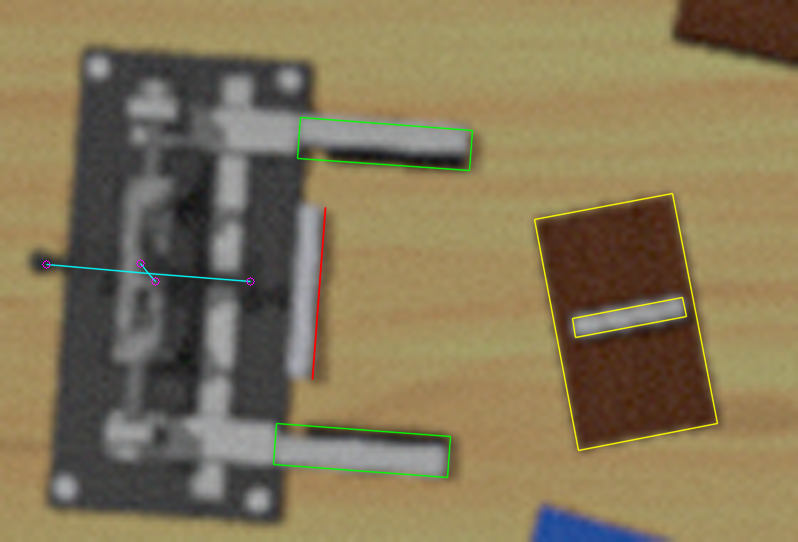

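View pics/o2.png

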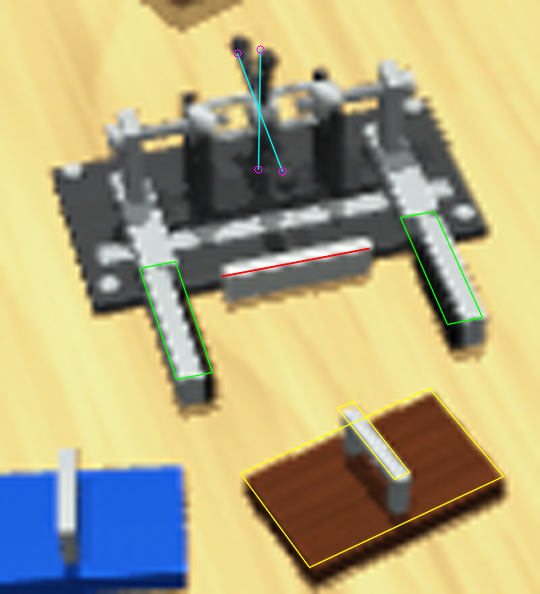

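```bash
python3 - <<'E'
from ov import *
for i,q in enumerate((1.25,1.4)):
    overlay('top0.png','a.png',.552,-.0035,-.07,q,(165,140,255,215),4.4)
    overlay('side0.png','b.png',.552,-.0035,-.07,q,(205,135,305,215),4.2)
    a=cv2.imread('pics/a.png');b=cv2.imread('pics/b.png');h=max(a.shape[0],b.shape[0])
    z=np.zeros((h,a.shape[1]+b.shape[1],3),np.uint8);z[:a.shape[0],:a.shape[1]]=a;z[:b.shape[0],a.shape[1]:]=b;cv2.imwrite('pics/o3%d.png'%i,z[:,:800]);print(z.shape)
E
```

```text
(336, 816, 3)
(336, 816, 3)
```

View pics/o30.png

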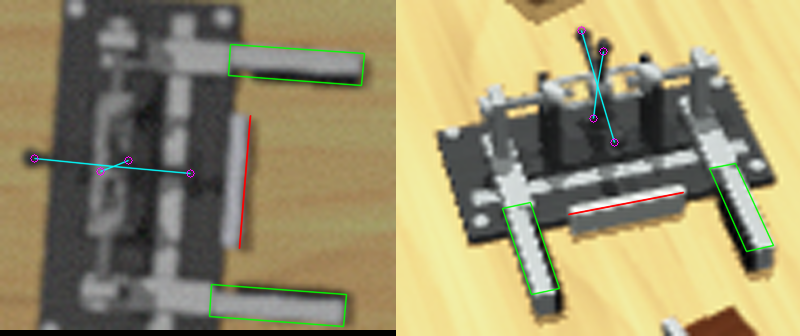

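View pics/o31.png

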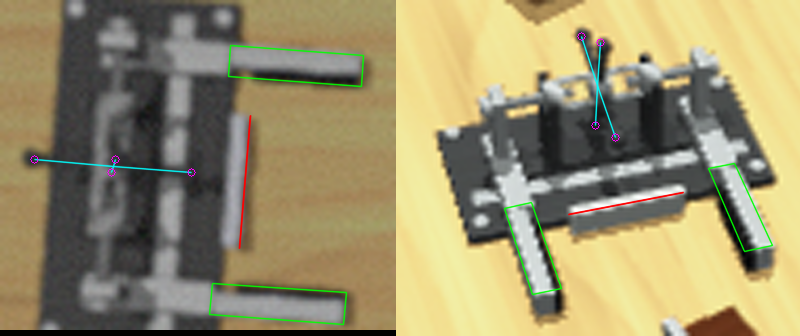

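```bash
python3 -m inch '[[[0,-0.002,-0.05,0,0,0,0.0878],[0,0,-0.05,0,0,0,0.0878],[0,0,-0.05,0,0,0,0.0878],[0,0,-0.025,0,0,0,0.0878],[0,0,-0.019,0,0,0,0.0878],[0,0,0,0,0,0,0.0878],[0,0,0,0,0,0,0.06],[0,0,0,0,0,0,0.03],[0,0,0,0,0,0,0.005],[0,0,0,0,0,0,0.005]]]'
python3 -m inch '[[[0,0,0,0,0,0,0.005],[0,0,0,0,0,0,0.005],[0,0,0,0,0,0,0.005]]]'
```

```text
time: 3.62
position: [0.5384, -0.1558, 0.0481]
ee_rot: [0.636, 0.772, 0.0, 0.0]
contact_force: [0.0, 0.4, 0.9]
width: 0.585
time: 4.0
position: [0.5381, -0.1557, 0.0476]
ee_rot: [0.636, 0.772, -0.0, -0.0]
contact_force: [-0.3, 0.0, -0.1]
width: 0.248
```

```bash
python3 -m inch '[[[0,0,0,0,0,0,0.005],[0,0,0,0,0,0,0.005],[0,0,0,0,0,0,0.005]]]'
python3 - <<'E'
from h import *
snap('wrist','w2.png')
E
```

```text
time: 4.38
position: [0.5381, -0.1557, 0.0476]
ee_rot: [0.636, 0.772, -0.0, -0.0]
contact_force: [-0.5, -1.0, -1.3]
width: 0.136
```

View pics/w2.png

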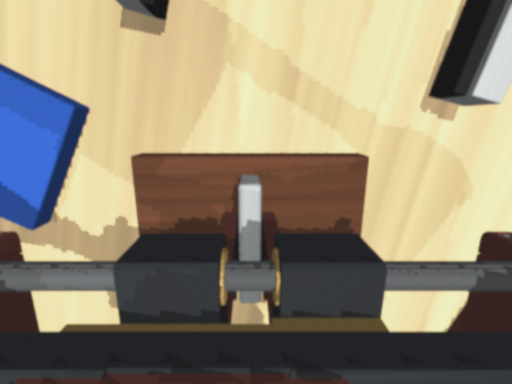

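Pinched: the opening is 12 mm, which is the bar width. Next I'll square the slab to the clamp and bring it in front of the mouth.

```bash
python3 -m inch '[[[0.001,0,0,0,0,-0.044,0.005],[0.001,0,0,0,0,-0.044,0.005],[0.001,0,0,0,0,-0.044,0.005],[0.001,0,0,0,0,-0.044,0.005],[0.001,0,0,0,0,-0.044,0.005],[0.001,0.005,0,0,0,-0.043,0.005],[0,0.01,0,0,0,0,0.005],[0,0.01,0,0,0,0,0.005],[0,0,0,0,0,0,0.005]]]'
python3 - <<'E'
from h import *
snap('wrist','w3.png');snap('side','s3.png')
im=cv2.imread('pics/w3.png');cv2.imwrite('pics/w3b.png',cv2.resize(im,None,fx=1.5,fy=1.5))
im=cv2.imread('pics/s3.png');cv2.imwrite('pics/s3b.png',cv2.resize(im[130:260,190:350],None,fx=4.5,fy=4.5))
E
```

```text
time: 5.55
position: [0.5442, -0.1293, 0.0476]
ee_rot: [0.731, 0.682, 0.0, -0.0]
contact_force: [-0.4, 1.8, 0.2]
width: 0.129
```

View pics/w3b.png

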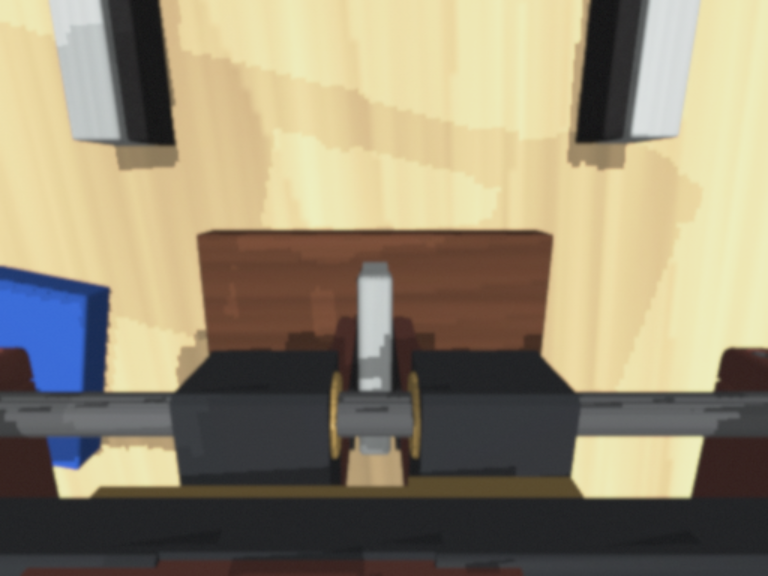

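View pics/s3b.png

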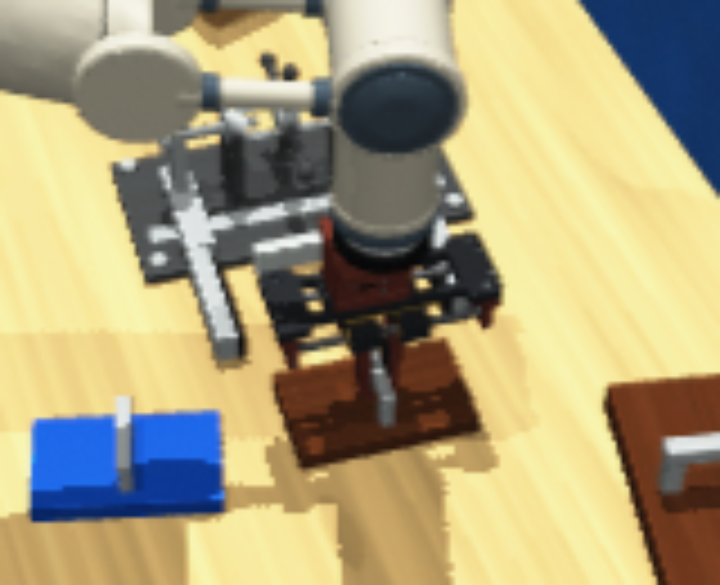

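The slab is centred and square in the mouth: pad edges at (174,145) and (577,145), slab corners at (197,235) and (553,235). Sliding it in.

```bash
python3 -m inch '[[[0.0008,0.012,0,0,0,0,0.005],[0.0008,0.012,0,0,0,0,0.005],[0.0008,0.012,0,0,0,0,0.005],[0.0008,0.012,0,0,0,0,0.005],[0.0008,0.012,0,0,0,0,0.005],[0.0008,0.012,0,0,0,0,0.005],[0.0008,0.012,0,0,0,0,0.005],[0.0008,0.012,0,0,0,0,0.005],[0.0008,0.012,0,0,0,0,0.005],[0,0,0,0,0,0,0.005]]]'
python3 - <<'E'
from h import *
snap('wrist','w4.png');snap('side','s4.png')
im=cv2.imread('pics/w4.png');cv2.imwrite('pics/w4b.png',cv2.resize(im,None,fx=1.5,fy=1.5))
im=cv2.imread('pics/s4.png');cv2.imwrite('pics/s4b.png',cv2.resize(im[130:260,190:350],None,fx=4.5,fy=4.5))
E
```

```text
time: 6.9
position: [0.5514, -0.0214, 0.0476]
ee_rot: [0.731, 0.682, 0.0, -0.0]
contact_force: [0.7, 0.8, -1.2]
width: 0.133
```

View pics/w4b.png

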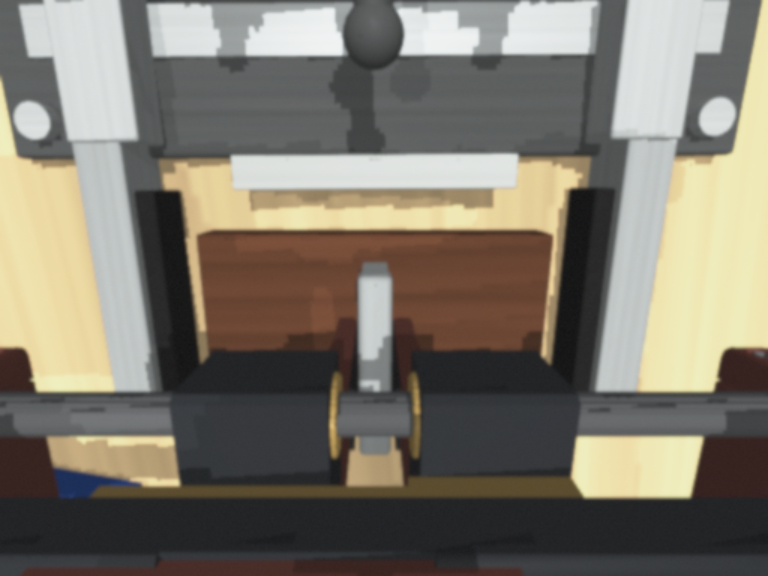

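View pics/s4b.png

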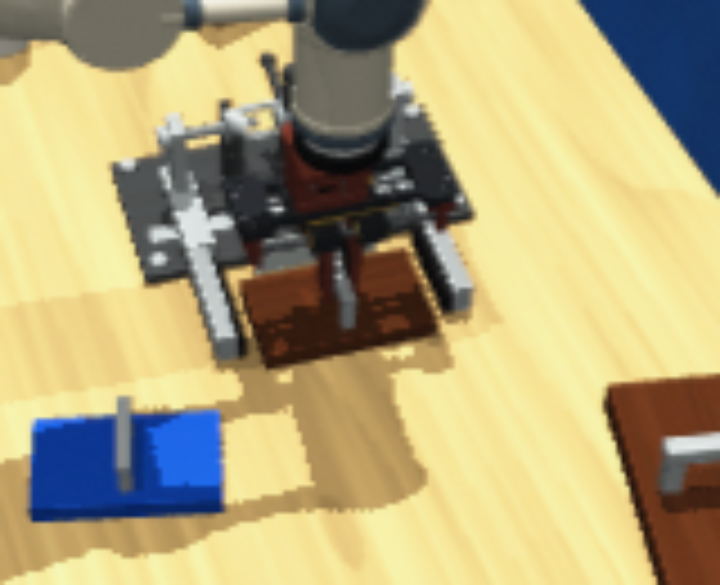

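```bash
python3 -m inch '[[[0.0004,0.005,0,0,0,0,0.005],[0.0003,0.004,0,0,0,0,0.005],[0.0002,0.003,0,0,0,0,0.005],[0.0001,0.0015,0,0,0,0,0.005],[0,0,0,0,0,0,0.005]]]'
python3 -m inch '[[[0.0001,0.0015,0,0,0,0,0.005],[0,0,0,0,0,0,0.005]]]'
python3 -m inch '[[[0.0001,0.001,0,0,0,0,0.005],[0,0,0,0,0,0,0.005]]]'
python3 -m inch '[[[0.0001,0.001,0,0,0,0,0.005],[0,0,0,0,0,0,0.005]]]'
```

```text
time: 7.62
position: [0.5523, -0.0089, 0.0476]
ee_rot: [0.732, 0.682, 0.0, -0.0]
contact_force: [1.2, 0.2, -1.3]
width: 0.134
time: 7.88
position: [0.5524, -0.0076, 0.0476]
ee_rot: [0.732, 0.682, 0.0, -0.0]
contact_force: [-0.7, -0.1, -2.2]
width: 0.136
time: 8.12
position: [0.5525, -0.0067, 0.0476]
ee_rot: [0.732, 0.682, -0.0, -0.0]
contact_force: [0.3, -0.4, -1.3]
width: 0.134
time: 8.38
position: [0.5526, -0.0056, 0.0476]
ee_rot: [0.732, 0.682, 0.0, -0.0]
contact_force: [-0.5, -0.5, -2.8]
width: 0.13
```

```bash

python3 -m inch '[[[0.0001,0.001,0,0,0,0,0.005],[0,0,0,0,0,0,0.005]]]'
python3 -m inch '[[[0.0001,0.001,0,0,0,0,0.005],[0,0,0,0,0,0,0.005]]]'
python3 -m inch '[[[0.0001,0.001,0,0,0,0,0.005],[0,0,0,0,0,0,0.005]]]'
python3 - <<'E'
from h import *
snap('wrist','w5.png')
im=cv2.imread('pics/w5.png');cv2.imwrite('pics/w5b.png',cv2.resize(im,None,fx=1.5,fy=1.5))
E
```

```text
time: 8.62
position: [0.5528, -0.0046, 0.0476]
ee_rot: [0.732, 0.682, 0.0, -0.0]
contact_force: [0.1, -0.4, -2.2]
width: 0.135
time: 8.88
position: [0.5529, -0.0036, 0.0476]
ee_rot: [0.732, 0.682, 0.0, -0.0]
contact_force: [0.5, -0.2, -2.4]
width: 0.135
time: 9.12
position: [0.5531, -0.0032, 0.0477]
ee_rot: [0.732, 0.682, -0.0, 0.0]
contact_force: [0.0, -2.7, -1.7]
width: 0.136
```

View pics/w5b.png

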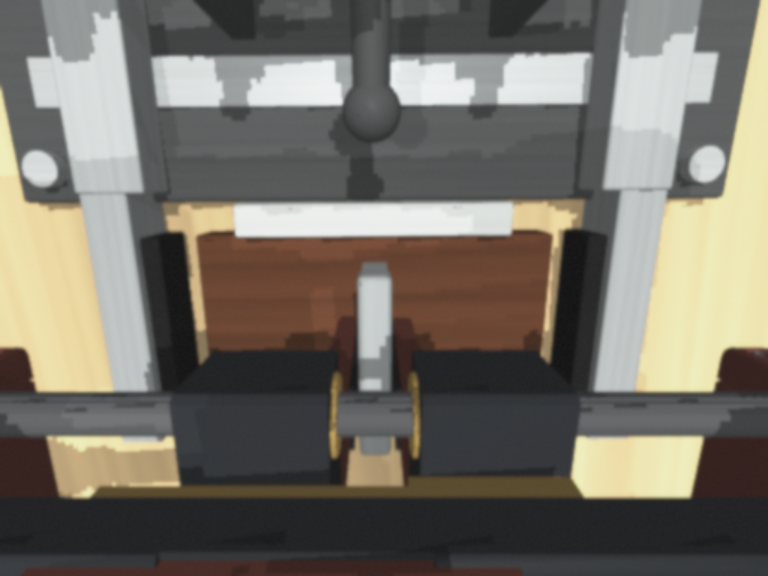

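```bash

python3 -m inch '[[[0.0001,0.001,0,0,0,0,0.005],[0,0.0005,0,0,0,0,0.005],[0,0,0,0,0,0,0.005]]]'
```

```text
time: 9.55
position: [0.5532, -0.0029, 0.048]
ee_rot: [0.732, 0.681, -0.001, 0.001]
contact_force: [0.1, -8.2, -0.1]
width: 0.134
```

```bash

python3 -m inch '[[[0,-0.001,0,0,0,0,0.005],[0,0,0,0,0,0,0.03],[0,0,0,0,0,0,0.05],[0,0,0,0,0,0,0.05],[0,0,0,0,0,0,0.05],[0,0,0,0,0,0,0.05],[0,0,0,0,0,0,0.05]]]'
python3 - <<'E'
from h import *
snap('wrist','w6.png')
im=cv2.imread('pics/w6.png');cv2.imwrite('pics/w6b.png',cv2.resize(im,None,fx=1.5,fy=1.5))
E
```

```text
time: 10.42
position: [0.5531, -0.0022, 0.0476]
ee_rot: [0.732, 0.682, 0.0, -0.0]
contact_force: [0.6, -0.3, 0.8]
width: 0.573
```

View pics/w6b.png

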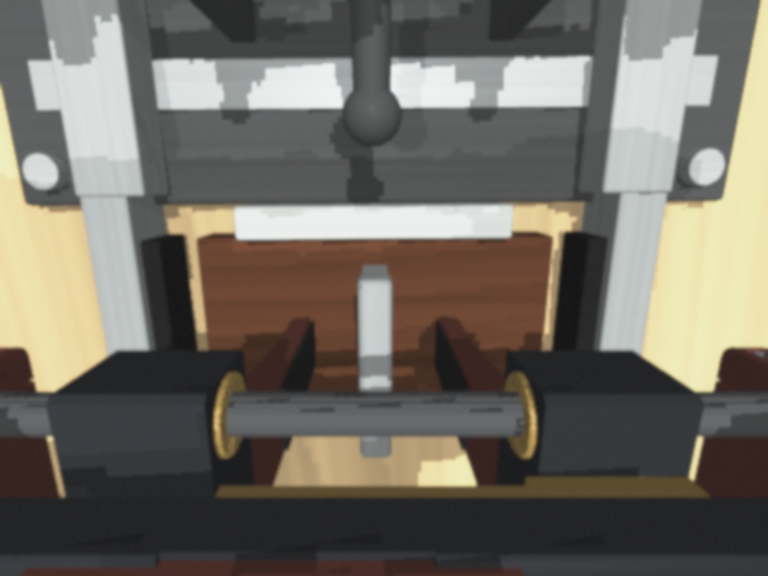

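The slab is seated and released: its edge meets the stop at (234–512, 237), the fingers are off the bar, and the jaws are still open. I'll lift, close the fingers and measure the turnbuckle.

```bash

python3 -m inch '[[[0,0,0.01,0,0,0,0.05],[0,0,0.03,0,0,0,0.05],[0,0,0.04,0,0,0,0.05],[0,0,0.04,0,0,0,0.0],[0,0,0.03,0,0,0,0.0],[0,0,0,0,0,0,0],[0,0,0,0,0,0,0],[0,0,0,0,0,0,0]]]'
python3 - <<'E'
from ov import *
snap('wrist','w7.png');snap('side','s7.png')
overlay('wrist.png'.replace('wrist','w7'),'w7b.png',.5531,-.003,-.07,1.33,(0,0,512,384),1.5)
overlay('s7.png','s7b.png',.5531,-.003,-.07,1.33,(200,120,320,220),5)
E
```

```text
time: 11.48
position: [0.5523, -0.0022, 0.1955]
ee_rot: [0.732, 0.682, -0.001, -0.001]
contact_force: [-0.1, 1.0, -0.6]
width: 0.042
```

View pics/w7b.png

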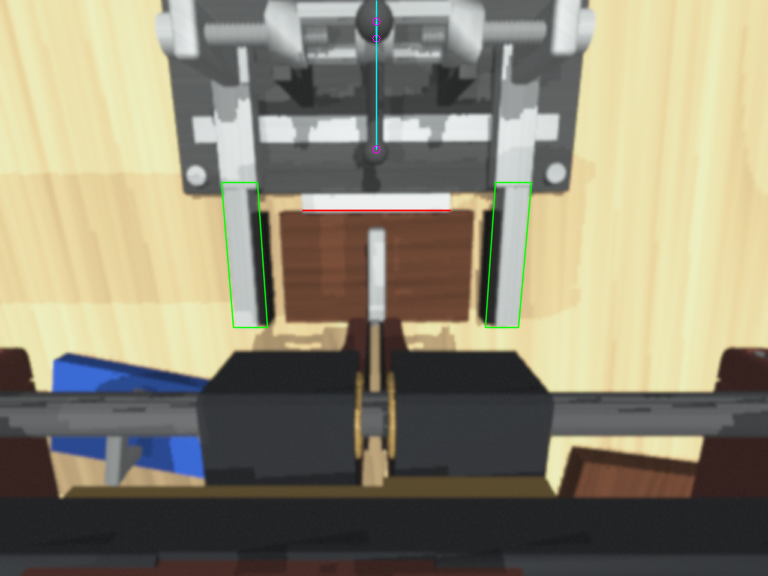

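View pics/s7b.png

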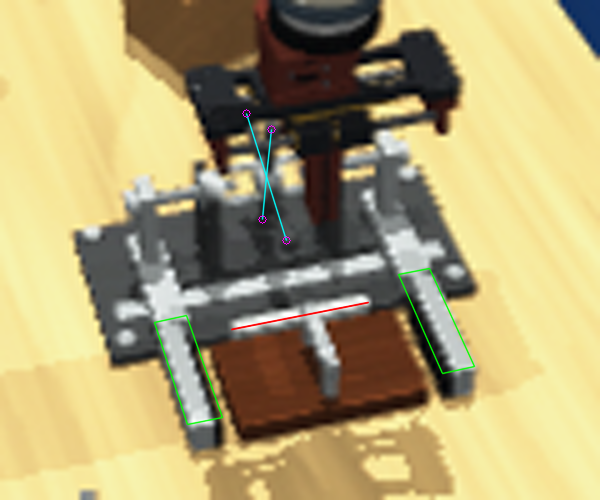

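```bash
cat > path.py <<'E'
import numpy as np
def yf(a,zt):  # clamp-frame, relative to axis (mm); finger occupies y<yf,z>zt
    t=np.linspace(0,2*np.pi,721); P=[]
    c=62*np.array([np.sin(a),np.cos(a)]); P+= [c+8*np.array([np.cos(x),np.sin(x)]) for x in t]
    for r in np.linspace(15,62,300): P.append(r*np.array([np.sin(a),np.cos(a)])-5*np.array([np.cos(a),-np.sin(a)]))
    P=np.array(P); k=P[:,1]>zt; return P[k,0].min()
E
python3 - <<'E'
from path import *
for lo,hi in((-.24,.75),(-.85,0.)):
    for a in np.arange(lo,hi,.1):
        zt=62*np.cos(a)-14; y=yf(a,zt); print(round(a,2),'tcp y(clamp)',round(145+y-10,1),'tcp z',round(85+zt+19,1))
E
```

```text
-0.24 tcp y(clamp) 112.3 tcp z 150.2
-0.14 tcp y(clamp) 118.3 tcp z 151.4
-0.04 tcp y(clamp) 124.5 tcp z 152.0
0.06 tcp y(clamp) 130.7 tcp z 151.9
0.16 tcp y(clamp) 136.9 tcp z 151.2
0.26 tcp y(clamp) 142.1 tcp z 149.9
0.36 tcp y(clamp) 146.2 tcp z 148.0
0.46 tcp y(clamp) 150.0 tcp z 145.6
0.56 tcp y(clamp) 153.3 tcp z 142.5
0.66 tcp y(clamp) 155.9 tcp z 139.0
-0.85 tcp y(clamp) 80.4 tcp z 130.9
-0.75 tcp y(clamp) 84.7 tcp z 135.4
-0.65 tcp y(clamp) 89.5 tcp z 139.4
-0.55 tcp y(clamp) 94.6 tcp z 142.9
-0.45 tcp y(clamp) 100.0 tcp z 145.8
-0.35 tcp y(clamp) 105.7 tcp z 148.2
-0.25 tcp y(clamp) 111.7 tcp z 150.1
-0.15 tcp y(clamp) 117.7 tcp z 151.3
-0.05 tcp y(clamp) 123.9 tcp z 151.9
```

```bash

python3 -m inch '[[[0.0025,0.03,0,0,0,0,0],[0.0025,0.035,0,0,0,0,0],[0.003,0.038,0,0,0,0,0],[0,0,0,0,0,0,0],[0,0,-0.025,0,0,0,0],[0,0,-0.019,0,0,0,0],[0,0,0,0,0,0,0]]]'
python3 - <<'E'
from ov import *
snap('side','s8.png')
overlay('s8.png','s8b.png',.5531,-.003,-.07,1.33,(200,120,320,220),5)
E
```

```text
time: 12.45
position: [0.5599, 0.1, 0.151]
ee_rot: [0.732, 0.681, -0.002, -0.001]
contact_force: [-0.1, 0.0, 0.5]
width: 0.006
```

View pics/s8b.png

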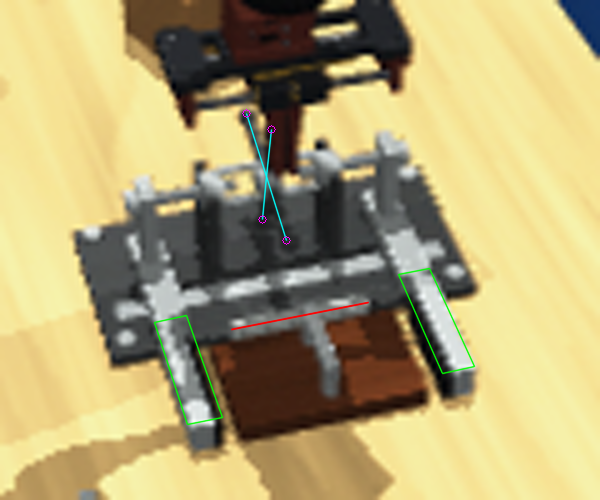

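```bash

python3 -m inch '[[[0.0003,0.005,0,0,0,0,0],[0.0003,0.004,0,0,0,0,0],[0.0004,0.006,0.001,0,0,0,0],[0,0,0,0,0,0,0]]]'
python3 -m inch '[[[0.0004,0.006,0.0005,0,0,0,0],[0.0004,0.006,0,0,0,0,0],[0.0004,0.006,-0.001,0,0,0,0],[0.0003,0.005,-0.0015,0,0,0,0],[0,0,0,0,0,0,0]]]'
```

```text
time: 13.0
position: [0.5625, 0.116, 0.1556]
ee_rot: [0.732, 0.682, 0.001, 0.001]
contact_force: [0.4, -1.4, 1.3]
width: 0.006
time: 13.62
position: [0.5633, 0.1398, 0.152]
ee_rot: [0.731, 0.682, 0.0, -0.001]
contact_force: [-0.7, 0.1, 0.8]
width: 0.006
```

```bash

python3 - <<'E'
from ov import *
snap('wrist','w9.png');snap('side','s9.png')
overlay('s9.png','s9b.png',.5531,-.003,-.07,1.33+.4,(200,120,320,220),5)
overlay('w9.png','w9b.png',.5531,-.003,-.07,1.33+.4,(0,0,512,384),1.5)
E
```

```text
(no output)
```

View pics/s9b.png

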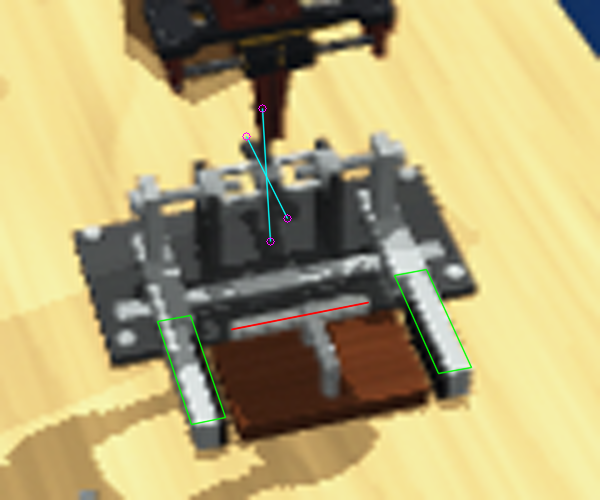

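View pics/w9b.png

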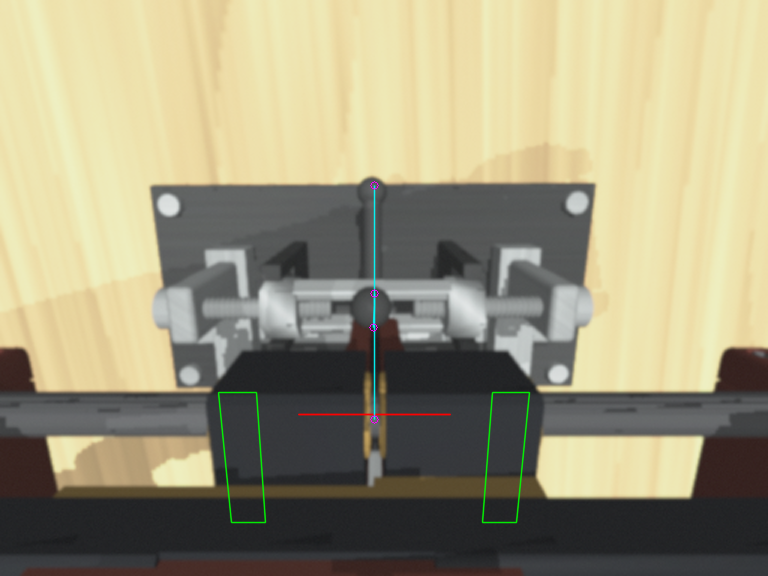

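The top ball is now at (372,305) in this view and has turned to q of about 1.65. The jaws are following. Continuing.

```bash

python3 -m inch '[[[0.0003,0.005,-0.0015,0,0,0,0],[0.0003,0.005,-0.002,0,0,0,0],[0.0003,0.005,-0.003,0,0,0,0],[0.0002,0.004,-0.003,0,0,0,0],[0.0002,0.004,-0.0035,0,0,0,0],[0,0,0,0,0,0,0]]]'
python3 - <<'E'
from ov import *
snap('wrist','w10.png')
overlay('w10.png','w10b.png',.5531,-.003,-.07,1.57+.65,(0,0,512,384),1.5)
E
```

```text
time: 14.48
position: [0.5649, 0.1626, 0.1393]
ee_rot: [0.732, 0.682, 0.0, -0.0]
contact_force: [-0.3, -0.8, 2.3]
width: 0.004
```

View pics/w10b.png

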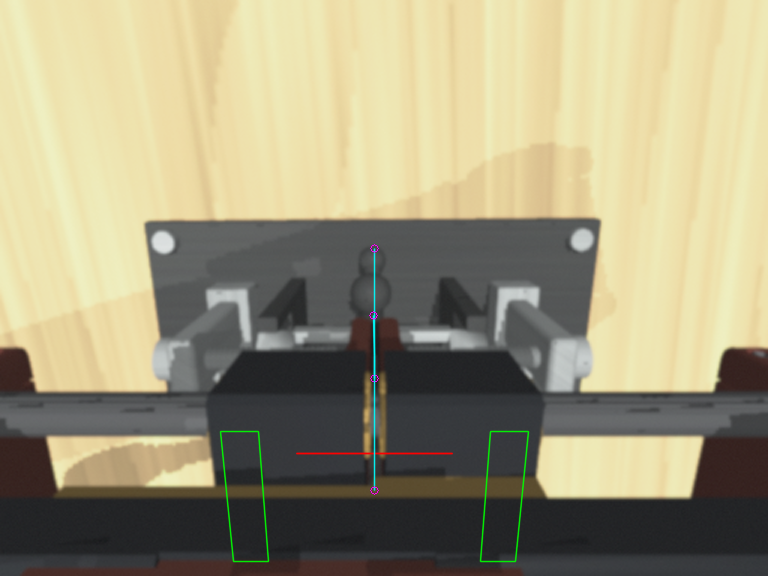

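```bash
cat > bq.py <<'E'
from h import *
def balls(f,q,x=.5531,y=-.003,yaw=-.07):
    d=load(f); out=[]
    for n in range(4):
        a=q+n*np.pi/2; cy=.145+.062*np.sin(a); out.append((proj(d,[x-np.sin(yaw)*cy,y+np.cos(yaw)*cy,.085+.062*np.cos(a)])+.5)*1.5-.5)
    return np.array(out).round(0).astype(int).tolist()
E
python3 - <<'E'
from bq import *
for q in np.arange(2.0,2.7,.1): print(round(q,2),balls('w10.png',q))
E
```

```text
2.0 [[374, 238], [374, 357], [374, 485], [373, 352]]
2.1 [[374, 242], [374, 366], [374, 488], [373, 335]]
2.2 [[374, 247], [374, 376], [374, 490], [373, 318]]
2.3 [[374, 252], [374, 386], [374, 491], [373, 303]]
2.4 [[374, 258], [374, 395], [373, 489], [373, 289]]
2.5 [[374, 265], [374, 405], [373, 486], [373, 276]]
2.6 [[374, 272], [374, 414], [373, 482], [373, 265]]
2.7 [[374, 279], [374, 423], [373, 475], [373, 256]]
```

q is about 2.4. I'll lift and go behind the next spoke, now tilted about 0.75 rad towards the slab.

```bash

python3 -m inch '[[[0,-0.001,0.03,0,0,0,0],[0,0,0.03,0,0,0,0],[-0.0022,-0.03,0,0,0,0,0],[-0.0022,-0.03,0,0,0,0,0],[-0.0022,-0.0306,0,0,0,0,0],[0,0,0,0,0,0,0]]]'
python3 - <<'E'
from bq import *
import cv2
snap('wrist','w11.png');im=cv2.imread('pics/w11.png');cv2.imwrite('pics/w11b.png',cv2.resize(im,None,fx=1.5,fy=1.5))
for q in np.arange(2.2,2.61,.1): print(round(q,2),balls('w11.png',q))
E
```

```text
time: 15.28
position: [0.5582, 0.0689, 0.1991]
ee_rot: [0.733, 0.681, -0.0, -0.0]
contact_force: [1.1, 0.3, 0.6]
width: 0.007
2.2 [[373, 89], [374, 221], [374, 262], [373, 81]]
2.3 [[373, 97], [374, 228], [374, 256], [373, 72]]
2.4 [[373, 106], [374, 235], [374, 249], [373, 64]]
2.5 [[373, 114], [374, 242], [374, 241], [373, 58]]
2.6 [[373, 123], [374, 248], [373, 232], [373, 53]]
```

View pics/w11b.png

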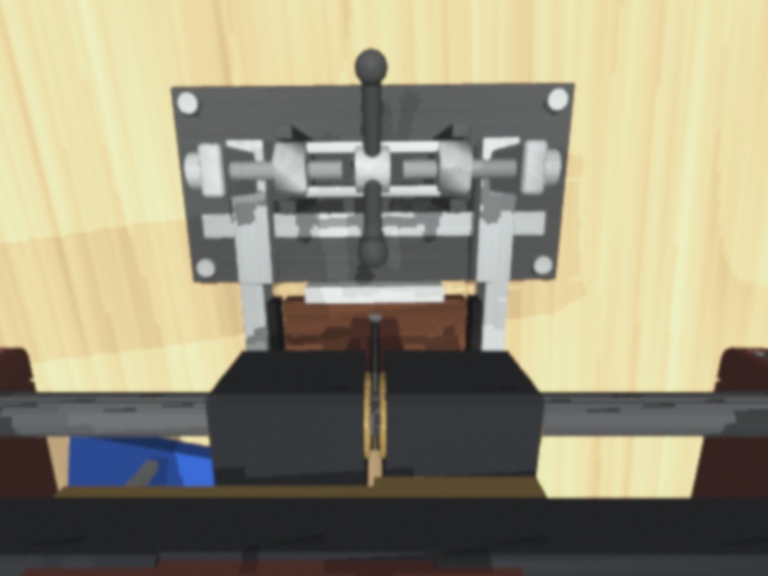

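```bash

python3 -m inch '[[[0,0,-0.03,0,0,0,0],[0,0,-0.034,0,0,0,0],[0.0004,0.006,0,0,0,0,0],[0.0003,0.005,0.003,0,0,0,0],[0.0003,0.005,0.004,0,0,0,0],[0,0,0,0,0,0,0]]]'
python3 -m inch '[[[0.0003,0.005,0.0035,0,0,0,0],[0.0003,0.005,0.003,0,0,0,0],[0.0003,0.005,0.003,0,0,0,0],[0.0003,0.005,0.002,0,0,0,0],[0,0,0,0,0,0,0]]]'
python3 - <<'E'
from bq import *
import cv2
snap('wrist','w12.png');im=cv2.imread('pics/w12.png');cv2.imwrite('pics/w12b.png',cv2.resize(im,None,fx=1.5,fy=1.5))
for q in np.arange(2.3,3.01,.1): print(round(q,2),balls('w12.png',q))
E
```

```text
time: 16.08
position: [0.5601, 0.0869, 0.1447]
ee_rot: [0.732, 0.682, 0.001, 0.001]
contact_force: [-0.7, 1.0, 0.3]
width: 0.006
time: 16.7
position: [0.5608, 0.1066, 0.1552]
ee_rot: [0.732, 0.682, 0.001, 0.0]
contact_force: [0.2, -2.2, 2.6]
width: 0.004
2.3 [[373, 152], [374, 295], [374, 357], [373, 151]]
2.4 [[373, 161], [374, 303], [374, 352], [373, 140]]
2.5 [[373, 169], [374, 311], [374, 345], [373, 130]]
2.6 [[373, 178], [374, 319], [374, 337], [373, 123]]
2.7 [[373, 187], [374, 327], [374, 327], [373, 117]]
2.8 [[373, 196], [374, 334], [374, 315], [373, 113]]
2.9 [[374, 205], [374, 340], [374, 302], [373, 111]]
3.0 [[374, 215], [374, 346], [374, 287], [373, 111]]
```

View pics/w12b.png

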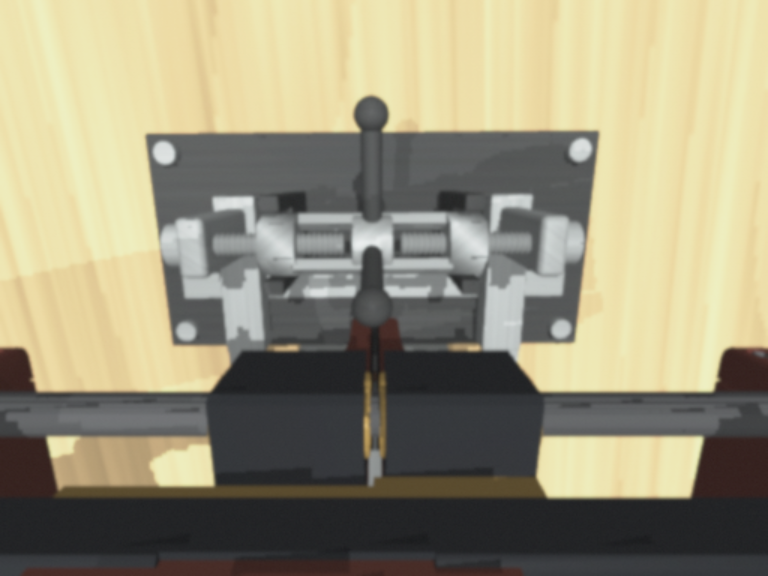

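q is about 2.85, so the pads are just touching. I'll push about 0.15–0.2 rad more in small steps.

```bash

python3 -m inch '[[[0.0002,0.003,0.001,0,0,0,0],[0.0002,0.003,0.0005,0,0,0,0],[0.0002,0.003,0.0005,0,0,0,0],[0,0,0,0,0,0,0]]]'
python3 - <<'E'
from bq import *
import cv2
snap('wrist','w13.png');im=cv2.imread('pics/w13.png');cv2.imwrite('pics/w13b.png',cv2.resize(im,None,fx=1.5,fy=1.5))
for q in np.arange(2.8,3.11,.05): print(round(q,2),balls('w13.png',q))
E
```

```text
time: 17.25
position: [0.561, 0.1146, 0.1567]
ee_rot: [0.732, 0.681, -0.0, 0.0]
contact_force: [-1.8, -5.1, 5.0]
width: 0.002
2.8 [[374, 208], [374, 345], [375, 333], [374, 133]]
2.85 [[374, 213], [374, 348], [375, 327], [374, 132]]
2.9 [[374, 217], [374, 352], [375, 320], [374, 130]]
2.95 [[374, 222], [374, 355], [374, 313], [374, 130]]
3.0 [[374, 226], [374, 358], [374, 306], [374, 129]]
3.05 [[374, 231], [374, 361], [374, 299], [374, 129]]
3.1 [[374, 236], [375, 363], [374, 291], [374, 130]]
```

View pics/w13b.png

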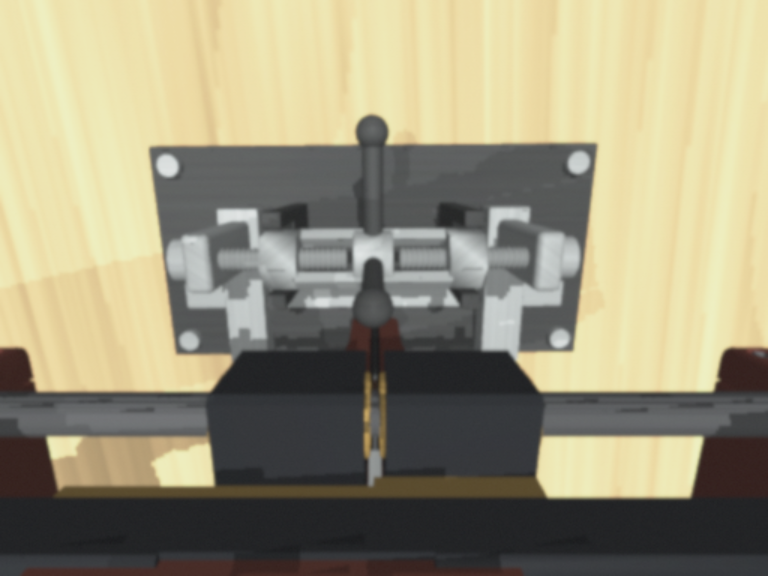

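```bash

python3 -m inch '[[[0.0002,0.003,0.0002,0,0,0,0],[0,0,0,0,0,0,0],[0,0,0,0,0,0,0]]]'
python3 -m inch '[[[0,-0.003,0,0,0,0,0],[-0.0004,-0.007,0,0,0,0,0],[-0.0004,-0.007,0,0,0,0,0],[0,0,0.03,0,0,0,0],[0,0,0.04,0,0,0,0],[-0.0028,-0.04,0.02,0,0,0,0],[-0.0035,-0.05,0,0,0,0,0],[0,0,0,0,0,0,0],[0,0,0,0,0,0,0]]]'
python3 - <<'E'
from bq import *
import cv2
snap('wrist','w14.png');im=cv2.imread('pics/w14.png');cv2.imwrite('pics/w14b.png',cv2.resize(im,None,fx=1.5,fy=1.5))
snap('side','s14.png')
im=cv2.imread('pics/s14.png');cv2.imwrite('pics/s14b.png',cv2.resize(im[120:240,190:340],None,fx=4.8,fy=4.8))
for q in np.arange(2.8,3.11,.05): print(round(q,2),balls('w14.png',q))
E
```

```text
time: 17.68
position: [0.5612, 0.1174, 0.1571]
ee_rot: [0.732, 0.681, -0.0, 0.001]
contact_force: [-2.3, -7.1, 5.3]
width: 0.002
time: 18.8
position: [0.5541, 0.0113, 0.246]
ee_rot: [0.732, 0.681, 0.0, -0.0]
contact_force: [-0.3, 0.1, -0.0]
width: 0.003
2.8 [[374, 70], [374, 171], [374, 97], [374, -35]]
2.85 [[374, 74], [374, 173], [374, 91], [374, -35]]
2.9 [[374, 78], [374, 174], [374, 84], [374, -34]]
2.95 [[374, 83], [374, 175], [374, 78], [374, -33]]
3.0 [[374, 87], [374, 175], [374, 71], [374, -31]]
3.05 [[374, 91], [374, 176], [374, 65], [374, -29]]
3.1 [[374, 95], [374, 176], [374, 58], [374, -27]]
```

View pics/w14b.png

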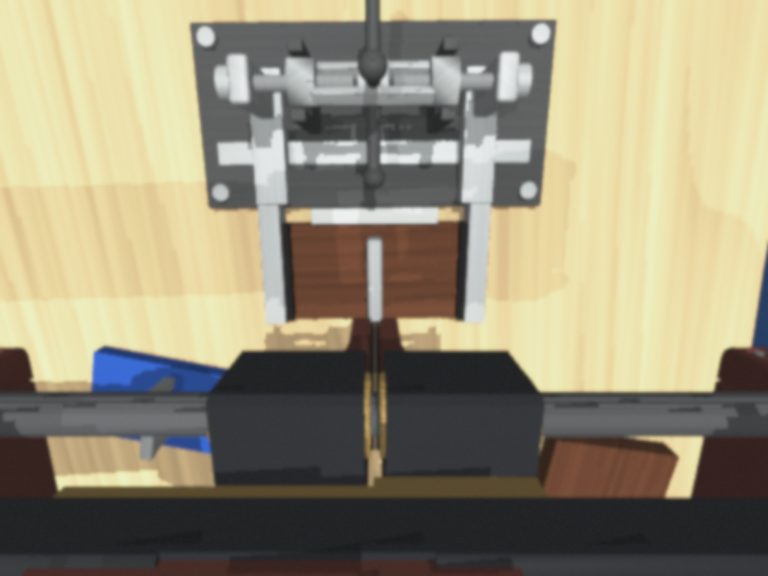

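View pics/s14b.png

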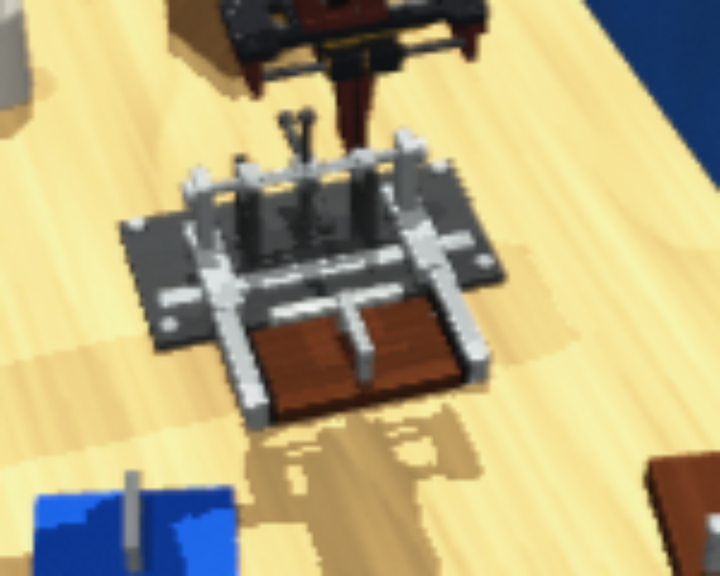

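```bash
python3 - <<'E'
from ov import *
overlay('w14.png','w14c.png',.5531,-.003,-.07,3.03,(150,100,350,240),4,(.5531,-.003,-.07))
E
```

```text
(no output)
```

View pics/w14c.png

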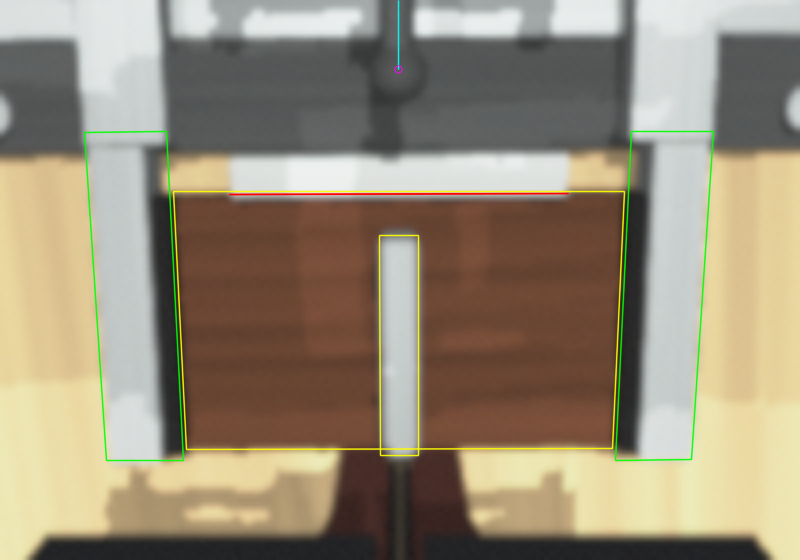

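The overlay with q = 3.03 matches: the slab is square and flush at the stop, and both pads are against its ends. The arm is clear with near-zero force. Handing in.

```bash
python3 -c "
from bench import arm
print(arm.job_done()); print(arm.sense()['time'])"
```

```text
the job is handed in; nothing more can be done
None
the job is handed in; nothing more can be done
```

I slid the smaller brown drawer front flat along the bench into the clamp until the push met the stop at about 8 N. I then let it go with the jaws still open (q ≈ 1.33), pushed two turnbuckle spokes in turn to close the jaws, and handed the job in at about 19 s of the 59 s allowed.

- **Drawer front:** in the last wrist picture it matches the expected seated position, flush with the stop and square to it.
- **Grip:** the turnbuckle reads q ≈ 3.03 from the spoke positions, give or take about 0.05, against 2.86 for first touch. Both pads lie on the ends of the slab. I had no direct reading of the jaw forces; the push needed on the spoke rose to about 7–9 N, as it should with the jaws gripping.
- **Arm and bystanders:** the arm stood clear, with about 0 N of force. The bystanders were not approached or touched, but I did not measure them again at the end.

No check failed. The first spoke push took the finger a few millimetres further than I had worked out, so I went by the pictures from there. The hand-in gave no verdict.

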